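Clip the allergen marker onto the tilted cutting board

TASK

The white cutting board leaning in the drying rack was used for nut dough and must be marked: squeeze the red spring clip open, take it off the rail and clip it onto the board's upper edge, over the orange stripe, lying flat along the board. Keep the jaws squeezed open until the clip is fully home, pressing it firmly down so that its hinge barrel bears on the edge (about 10 N), and only then let it close, still fully home. Leave the board and its rack, the other clips and everything else where they are.

Things in the scene. Friction and masses are not known exactly. Their poses are not given: they have to be found in the camera images.
- red_clip: red spring clip like a big clothes peg, 106 mm tall, 34 mm wide, 0.1 kg, parked astride the rail, handles up. Origin midway between the jaw tips; z up to the handles, y along the hinge, x across (handles are squeezed, jaws open along x). Hinge barrel 18 mm diameter at z = 45; jaws z = 0 to 50, 30 mm over their backs. The frame belongs to the -x half, which turns 0.21 rad as the clip is squeezed
- red_clip_grip (a point): where to pinch the red clip, 98 mm above its jaw tips (62 mm above the throat), between two flat handles 28 mm wide, 6 mm thick, z = 54 to 111 mm. Parked, they spread upwards in a V, 61 mm over their outsides at the top; squeezed fully (10 N and more) they are parallel, 34 mm over their outsides, and the jaws spread evenly either way to a 28 mm mouth. Axes as red_clip
- red_clip_throat (a point): the throat of the red clip: lowest point of the hinge barrel, between the jaws, 36 mm above the jaw tips; it meets the edge when the clip is fully home. Axes as red_clip
- red_clip_jaw (a joint): opening of the red clip in rad: 0 = closed on something 10 mm thick, 0.42 = fully squeezed open, -0.08 = shut on nothing; its spring closes it
- blue_clip: the same clip in blue, also parked on the rail; a bystander. Same frame as red_clip
- yellow_clip: the same clip in yellow, also parked on the rail; a bystander. Same frame as red_clip
- rail: fixed grey foot, 70 x 310 x 12 mm, with an upright aluminium fin 10 mm thick (x), 290 mm long (y), whose top is at z = 60 mm. The three clips sit astride the fin about 97 mm apart in any order, pressed down on its top, jaw tips 24 mm above the table. Origin at the centre of its underside, z up, y along the fin
- rack: fixed dark steel foot of the board rack, 200 x 270 x 10 mm, with two low cheeks that hold the board's lower edge. Origin on the table, z up; the board's lower edge runs along y at x = 90 mm, z = 35 mm
- board: white plastic cutting board, 240 mm wide (y), 180 mm high (z, along the slope), 10 mm thick (x), clamped in the rack by stiff wing nuts. Origin at the middle of its lower edge; z runs up the slope in the plane of the board, x is normal to the board. Its upper edge leans 0.40 to 0.62 rad from vertical towards the rack's -x side (the robot's side)
- stripe_top (a point): middle of the orange stripe (36 mm wide, 50 mm tall) on the board's upper edge: on that edge, mid-thickness, up to 70 mm left or right of the board's middle. Axes as board
- bottle: white squeeze bottle, 56 mm diameter, 170 mm tall, bystander; origin at the centre of its underside
- scoop: small cookie scoop with blue grip lying on the table, about 165 mm long, 24 mm high, bystander; x along it
Not all that is in view belongs to the job. Of the things shaped like the red_clip, the red one is meant.

How it is judged:
On the way, in this order (a step that is already met when the one before it is completed fails the run):
1. the red clip is lifted clear of the rail (z of red_clip_throat in the frame of rail above 0.11 m), for 0.1 s.
2. with its jaws still squeezed open, the red clip is pressed down on the board's upper edge over the stripe with more than 4 N, barrel on the edge (value of joint red_clip_jaw above 0.15 rad and contact force between red_clip and board above 4 N and z of red_clip_throat in the frame of stripe_top between -0.006 and 0.006 m and y of red_clip_throat in the frame of stripe_top between -0.02 and 0.02 m), for 0.1 s.
At the end, for the whole second after the job is handed in: The red clip is released, at rest and shut on the board's upper edge: throat within 5 mm of the edge, 6 mm of mid-thickness, 20 mm of the stripe's middle; within 0.14 rad of the board's plane and of square. Stripe moved under 15 mm, other clips under 20, bottle and scoop under 30 (x of red_clip_throat in the frame of stripe_top between -0.006 and 0.006 m and y of red_clip_throat in the frame of stripe_top between -0.02 and 0.02 m and z of red_clip_throat in the frame of stripe_top between -0.005 and 0.005 m and angle between the z axis of red_clip and the z axis of board, either way round below 0.14 rad and angle between the y axis of red_clip and the y axis of board, either way round below 0.14 rad and value of joint red_clip_jaw below 0.1 rad and contact force between red_clip and board above 4 N and linear speed of red_clip below 0.02 m/s and distance of stripe_top from where it was at the start of the episode below 0.015 m and distance of each of blue_clip, yellow_clip from where it was at the start of the episode below 0.02 m and distance of each of bottle, scoop from where it was at the start of the episode below 0.03 m); the robot touches nothing.
It fails at once if the blue or yellow clip is pushed more than 20 mm (distance of any of blue_clip, yellow_clip from where it was at the start of the episode above 0.02 m).
It fails at once if the board is pushed out of place by more than 15 mm (distance of stripe_top from where it was at the start of the episode above 0.015 m).
It fails at once if a bystander (bottle, scoop) is moved more than 30 mm (distance of any of bottle, scoop from where it was at the start of the episode above 0.03 m).
It also fails if it takes over 45 s, if anything falls off the work surface, if the arm or the gripper's body presses on something with over 40 N, if the wrist force passes 120 N, or if a joint passes its speed limit or range.

ROBOT

A 6-joint arm with a two-finger parallel gripper is mounted at the origin on the work surface. World frame = base frame: x ahead of the robot, y to its left, z up, the work surface at z = 0. Lengths are in m, angles in rad, forces in N, time in s.
With the tool pointing down it reaches from about 0.375 to 0.925 m from the base axis. Payload 5.7 kg.
Tool frame: the origin (TCP) lies between the finger pads; the fingertips stand 17 mm ahead of it and the grasp point (between the pads) lies 2 mm behind it; z points along the fingers, y is the line along which they close (so a half turn about z gives the same grasp; the last joint's range is limited). The gripper opens to 88 mm and grips with 3 to 60 N. Pads are 20 mm wide; open, the fingers measure 115 mm over their backs; the gripper's body (75 mm by 178 mm) begins 61 mm behind the grasp point.
Start: joints at [-1.295, 0.359, 1.51, -0, 1.272, -0.115], TCP at [0.229, -0.555, 0.24] pointing down, gripper open.
Joint ranges: [-2.97, 2.97], [-1.01, 2.36], [0.21, 2.38], [-0.96, 4.11], [0.2, 2.71], [-2.98, 2.98]. Speed limits (rad/s): [2.39, 2.39, 3.14, 3.14, 3.14, 3.14].

INTERFACE

Orientations are given as [roll, pitch, yaw] about the fixed x, y, z axes, in that order (R = Rz(yaw) Ry(pitch) Rx(roll)).
In Python, from bench import monitor, viewer, env gives the robot as it stands.
- The arm moves only by the tool play_rows, never from a script. Its argument "rows" is a list that holds one entry, the list of rows, each a list of 7 numbers: the opening, from 0 (shut) to 1 (fully open), then the shift along the tool's x, y, z as a fraction of full scale, then the turn, a rotation vector about the tool's x, y, z as a fraction of full scale. A call has 1 to 5 rows; each row shifts and turns the commanded pose from where the row before left it, along the tool's axes as they then stand; what a row does not reach is not made up. Full scale, the value 1, is 2 cm for a shift and 0.08 rad for a turn. A row lasts 1/12 s, in which the tool goes at most 41.7 mm and 7.16 degrees, less where a joint would pass 70% of its speed; a pose out of reach is approached as far as the arm can. A call with a number of a shift or a turn outside -1 to 1 is refused whole. A call with a gripper value outside its range is refused whole. The fingers move at their own pace and stop on an object; "force" is the grip in N (left out, the last holds). Time passes only in rows, so rows that do not move let the fingers close. It gives the time, the measured TCP pose, the force, the opening and the grip force at its end, in the units of the state.
- monitor.read_state(): the state, without advancing time (a new reading comes with each control period).
- viewer.get_image(name): name is "scene" or "top" or "wrist"; returns a dict with "frame" (384x512x3 uint8, red, green, blue), "z_map" (384x512 float32, m along the optical axis (not along the pixel's ray), 0 where there is no reading), "fx", "fy", "cx", "cy" (pixels), "world_to_cam" (4x4, takes a point from world to camera coordinates). Camera axes: x right, y up, looking along -z (the intrinsics and any distortion apply to the point x, -y, -z); pixel columns grow to the right and rows downward; lengths in m; the calibration is good to about 2 mm. A picture is of the moment at which its call begins.
- env.sign_off(): hands the job in; it is judged then, once.
The state is a dict: "clock": time; "qpos": joint angles; "qvel": joint speeds; "joint_torque": joint torques, N m; "tool_pos": TCP position; "tcp_rot": TCP orientation; "force": force on the tool from outside, world axes, zero at the start; "torque": the same for the moment, N m; "opening": finger opening in m; "grip_force": force on a finger pad.
Only numpy, scipy, OpenCV 4.12 (cv2) and the standard library are available. Lean on these libraries where they do the work, as an engineer would, in place of code of your own. Each camera call takes 0.05 s, during which the arm holds its last target. There are 200 camera calls.

## Working session

There is one attempt and no reset: what is moved stays moved. The work goes in short steps, Python scripts to look and compute and a tool call to move; the robot and the scene stay as the last step left them, time stands still between calls to the robot, and variables do not carry over. Pictures are saved under pics/ and viewed, at most 10 in all, crops included, and the job is handed in when it is done.

Besides the shell and the picture viewer there is one more tool, called after "Emit:" as name(argument=value, ...), one argument or row to a line, values as JSON. play_rows: Moves the arm, as the interface text tells. Shift numbers are shares of 2 cm and turn numbers shares of 0.08 rad, none past 1 either way. Its arguments: {"type":"object","properties":{"rows":{"type":"array"},"force":{"type":"number"}},"required":["rows"]}

```bash
mkdir -p pics
cat > h.py <<'E'
import numpy as np, cv2, pickle
from bench import monitor, viewer, env
from scipy.spatial.transform import Rotation as R
def snap(n):
    d=viewer.get_image(n); pickle.dump(d,open(f'pics/{n}.pkl','wb')); return d
def cloud(d):
    z=d['z_map']; v,u=np.mgrid[:z.shape[0],:z.shape[1]]
    p=np.stack([(u-d['cx'])/d['fx']*z,-(v-d['cy'])/d['fy']*z,-z],-1)
    M=np.linalg.inv(np.array(d['world_to_cam'])); w=p@M[:3,:3].T+M[:3,3]; w[z<=0]=np.nan; return w
E
python3 - <<'E'
from h import *
a=snap('scene');b=snap('top')
im=np.vstack([a['frame'],b['frame']])
cv2.imwrite('pics/a.png',cv2.resize(a['frame'][:,:,::-1],(800,600)))
cv2.imwrite('pics/b.png',cv2.resize(b['frame'][:,:,::-1],(800,600)))
s=monitor.read_state();print(s)
print({k:v for k,v in b.items() if k not in('frame','z_map')})
E
```

```text
{'clock': 0.1, 'qpos': array([-1.29509422e+00,  3.59452112e-01,  1.51131030e+00, -6.50583202e-06,
        1.27252329e+00, -1.15054851e-01]), 'qvel': array([ 0.00012738, -0.00219364, -0.00395591,  0.00020694,  0.00117716,
        0.00012716]), 'joint_torque': array([ 1.29075115e-04, -5.16358423e+01, -2.71406561e+01,  6.77857222e-02,
        2.77082896e-02, -4.43720819e-05]), 'tool_pos': array([ 0.22838501, -0.55418675,  0.23888754]), 'tcp_rot': array([-3.13991009e+00, -1.88189370e-04,  3.90758715e-01]), 'force': array([ 0.67643842, -0.30245153,  0.14201851]), 'torque': array([-0.00768175,  0.01192086, -0.04045952]), 'grip_force': 0.0, 'opening': 0.08794102710696321}
{'fx': 499.06057838497657, 'fy': 499.06057838497657, 'cx': 253.10575356756001, 'cy': 190.69496416030046, 'world_to_cam': array([[ 0.00870574, -0.99995975, -0.00216884,  0.03741041],
       [ 0.98932898,  0.00829769,  0.14546244, -0.59065664],
       [-0.14543859, -0.00341205,  0.9893614 , -1.42562712],
       [ 0.        ,  0.        ,  0.        ,  1.        ]])}
```

View pics/a.png

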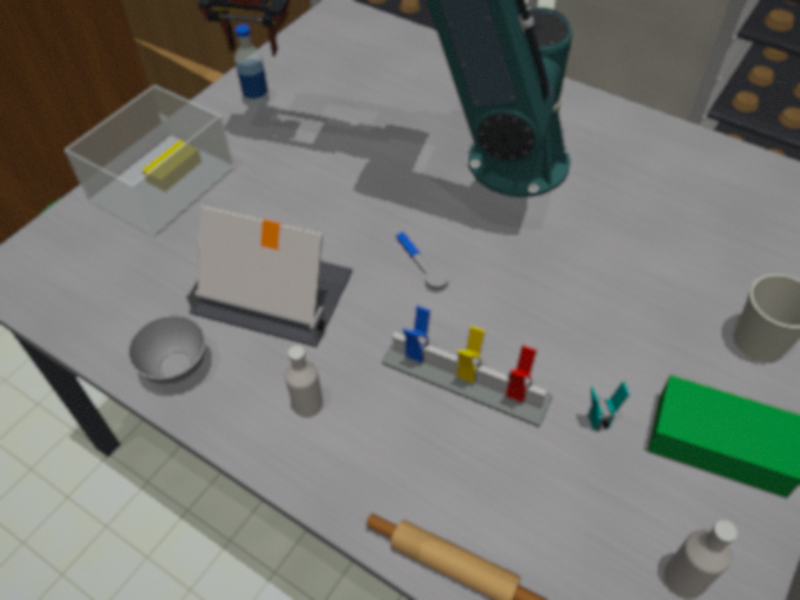

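View pics/b.png

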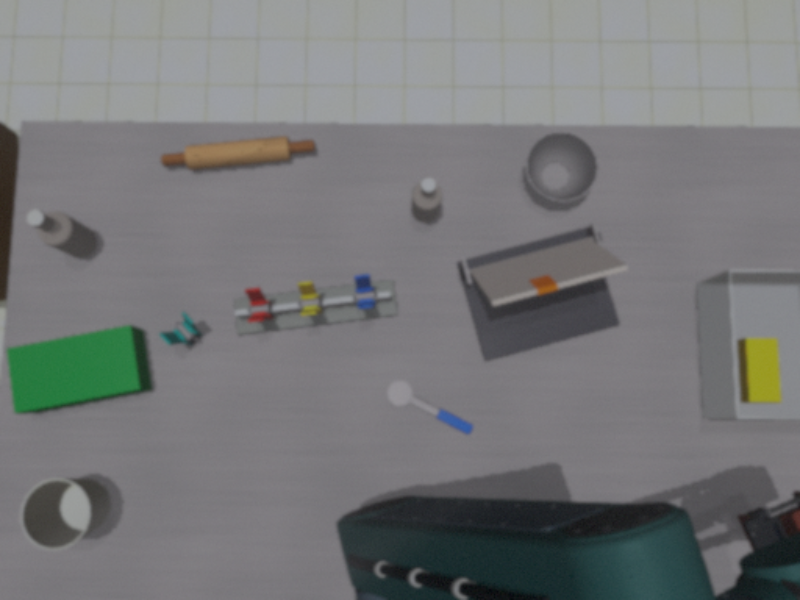

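The clips stand in a row on the rail, with red at top-view (257,305), yellow (309,298) and blue (365,292). The board's stripe is at (543,284) on its edge, near the robot. Next I measure with the depth maps.

```bash
cat > m.py <<'E'
from h import *
import warnings; warnings.filterwarnings('ignore')
for n in('top','scene'):
    d=pickle.load(open(f'pics/{n}.pkl','rb'));w=cloud(d)
    hsv=cv2.cvtColor(d['frame'],cv2.COLOR_RGB2HSV).astype(int);H,S,V=hsv[...,0],hsv[...,1],hsv[...,2]
    def pr(name,m):
        p=w[m];p=p[~np.isnan(p[:,0])]
        print(n,name,len(p),np.median(p,0).round(3),np.percentile(p,3,axis=0).round(3),np.percentile(p,97,axis=0).round(3)) ; return p
    z=w[...,2]
    reg=(w[...,0]>.3)&(w[...,0]<1)&(abs(w[...,1])<.5)&(z>.02)&(z<.25)
    red=pr('red',reg&((H<4)|(H>174))&(S>170))
    pr('yel',reg&(abs(H-26)<4)&(S>150)&(w[...,1]>0)); pr('blu',reg&(abs(H-112)<8)&(S>150)&(z>.03))
    st=pr('stripe',reg&(abs(H-12)<6)&(S>170)&(w[...,1]<0))
    # red handles: points with z>.09, split about the fin line
    hi=red[red[:,2]>.085]; print('red hi',hi.mean(0).round(4), 'top z',np.percentile(red[:,2],98).round(4))
    # fin: low saturation points z .052-.068 near red's row
    for lo,up,nm in((.05,.07,'fin'),):
        m=(w[...,0]>.55)&(w[...,0]<.8)&(w[...,1]>-.05)&(w[...,1]<.4)&(z>lo)&(z<up)&(S<60)
        p=pr(nm,m)
        if len(p)>20:
            c=np.median(p,0); vx,vy,x0,y0=cv2.fitLine(p[:,:2].astype(np.float32),cv2.DIST_HUBER,0,.003,.001).ravel()
            print(' fin line dir',vx,vy,'pt',x0,y0)
    # board
    m=(w[...,1]<-.1)&(w[...,1]>-.5)&(w[...,0]>.45)&(w[...,0]<.9)&(z>.07)&(z<.25)
    p=pr('board',m);P=p
    for t in(.03,.008,.004,.003):
        c=P.mean(0);u,s,vt=np.linalg.svd(P-c,full_matrices=False);nn=vt[2]; P=p[abs((p-c)@nn)<t]
    nn=nn*np.sign(nn[2]);print(' plane n',nn.round(4),'c',c.round(4),len(P),'lean',np.arcsin(nn[2]).round(3),'nyaw',np.arctan2(nn[1],nn[0]).round(3))
    yb=np.cross([0,0,1],nn);yb/=np.linalg.norm(yb);zb=np.cross(nn,yb)
    print(' along z:',np.percentile((P-c)@zb,[.5,1,50,99,99.5]).round(4),' along y',np.percentile((P-c)@yb,[.5,1,99,99.5]).round(4))
    k=abs((st-c)@nn)<.004
    print(' stripe y',np.percentile((st[k]-c)@yb,[2,50,98]).round(4),'z',np.percentile((st[k]-c)@zb,[2,50,98]).round(4),'off-plane',np.percentile((st-c)@nn,[2,50,98]).round(4))
    ye=np.median((st[k]-c)@yb); ze=np.percentile((P-c)@zb,99.5)
    print(' stripe top mid face',(c+ye*yb+ze*zb).round(4),'yb',yb.round(4),'zb',zb.round(4))
E
python3 m.py
```

```text
top red 15 [0.553 0.291 0.082] [0.541 0.282 0.076] [0.576 0.303 0.135]
top yel 63 [0.589 0.201 0.1  ] [0.55  0.188 0.076] [0.601 0.211 0.134]
top blu 48 [0.578 0.098 0.087] [0.562 0.087 0.077] [0.614 0.109 0.136]
top stripe 94 [ 0.593 -0.212  0.19 ] [ 0.582 -0.225  0.165] [ 0.609 -0.199  0.199]
red hi [0.5456 0.2873 0.1094] top z 0.1356
top fin 261 [0.58  0.165 0.06 ] [ 0.557 -0.021  0.052] [0.754 0.333 0.068]
 fin line dir 0.1409658 -0.9900145 pt 0.57908535 0.1907599
top board 2039 [ 0.624 -0.228  0.145] [ 0.572 -0.337  0.072] [ 0.801 -0.117  0.196]
 plane n [0.8403 0.2344 0.4888] c [ 0.625  -0.2259  0.1419] 1736 lean 0.511 nyaw 0.272
 along z: [-0.0817 -0.0803 -0.0003  0.0644  0.0649]  along y [-0.1206 -0.1192  0.1167  0.1177]
 stripe y [0.0093 0.0221 0.0355] z [0.024  0.0497 0.066 ] off-plane [-0.0091  0.0005  0.0028]
 stripe top mid face [ 0.5885 -0.2131  0.1985] yb [-0.2687  0.9632  0.    ] zb [-0.4709 -0.1313  0.8724]
scene red 297 [0.575 0.294 0.092] [0.538 0.282 0.034] [0.592 0.308 0.13 ]
scene yel 321 [0.587 0.202 0.089] [0.55  0.188 0.032] [0.604 0.217 0.13 ]
scene blu 273 [0.601 0.101 0.09 ] [0.564 0.088 0.035] [0.617 0.116 0.129]
scene stripe 158 [ 0.6   -0.211  0.175] [ 0.588 -0.225  0.155] [ 0.611 -0.195  0.194]
red hi [0.561  0.2936 0.1101] top z 0.1311
scene fin 384 [0.58  0.162 0.058] [ 0.556 -0.004  0.051] [0.798 0.335 0.069]
 fin line dir 0.61916745 -0.78525895 pt 0.63634443 0.15809503
scene board 3647 [ 0.625 -0.221  0.135] [ 0.576 -0.334  0.073] [ 0.68  -0.114  0.192]
 plane n [0.8446 0.2346 0.4812] c [ 0.6255 -0.2226  0.1346] 2688 lean 0.502 nyaw 0.271
 along z: [-0.0733 -0.0722  0.0003  0.0678  0.0683]  along y [-0.1211 -0.1199  0.1163  0.1172]
 stripe y [0.0036 0.0181 0.0337] z [0.0225 0.0461 0.0681] off-plane [-0.0039  0.0007  0.0059]
 stripe top mid face [ 0.589  -0.214   0.1945] yb [-0.2676  0.9635  0.    ] zb [-0.4637 -0.1288  0.8766]
```

Emit:
play_rows(
  rows=[
    [[1,0,0,-1,0,0,0],[1,0,0,-1,0,0,0],[1,0,0,-1,0,0,0],[1,0.96,-0.99,0,0,0,0],[1,0.96,-0.99,0,0,0,0]],
  ],
)

```text
clock: 0.52
tool_pos: [0.249, -0.5046, 0.3006]
tcp_rot: [3.139, 0.0, 0.389]
force: [0.0, -0.4, -1.2]
opening: 0.0876
grip_force: 0.0
```

Emit:
play_rows(
  rows=[
    [[1,0.96,-0.99,0,0,0,0],[1,0.96,-0.99,0,0,0,0],[1,0.96,-0.99,0,0,0,0],[1,0.96,-0.99,0,0,0,0],[1,0.96,-0.99,0,0,0,0]],
  ],
)

```text
clock: 0.93
tool_pos: [0.3001, -0.3738, 0.2993]
tcp_rot: [-3.141, 0.0, 0.391]
force: [0.7, -0.3, -0.7]
opening: 0.088
grip_force: 0.0
```

Emit:
play_rows(
  rows=[
    [[1,0.96,-0.99,0,0,0,0],[1,0.96,-0.99,0,0,0,0],[1,0.96,-0.99,0,0,0,0],[1,0.96,-0.99,0,0,0,0],[1,0.96,-0.99,0,0,0,0]],
  ],
)

```text
clock: 1.35
tool_pos: [0.3511, -0.2458, 0.2994]
tcp_rot: [-3.141, 0.0, 0.391]
force: [-0.1, 0.3, 0.4]
opening: 0.0878
grip_force: 0.0
```

Emit:
play_rows(
  rows=[
    [[1,0.96,-0.99,0,0,0,0],[1,0.96,-0.99,0,0,0,0],[1,0.96,-0.99,0,0,0,0],[1,0.96,-0.99,0,0,0,0],[1,0.96,-0.99,0,0,0,0]],
  ],
)

```text
clock: 1.77
tool_pos: [0.4021, -0.1177, 0.2995]
tcp_rot: [-3.141, 0.0, 0.391]
force: [0.6, 0.9, 0.9]
opening: 0.0879
grip_force: 0.0
```

Emit:
play_rows(
  rows=[
    [[1,0.96,-0.99,0,0,0,0],[1,0.96,-0.99,0,0,0,0],[1,0.96,-0.99,0,0,0,0],[1,0.96,-0.99,0,0,0,0],[1,0.96,-0.99,0,0,0,0]],
  ],
)

```text
clock: 2.18
tool_pos: [0.4531, 0.0104, 0.2994]
tcp_rot: [-3.141, 0.0, 0.391]
force: [0.9, 0.0, -0.0]
opening: 0.0879
grip_force: 0.0
```

Emit:
play_rows(
  rows=[
    [[1,0.96,-0.99,0,0,0,0],[1,0.96,-0.99,0,0,0,0],[1,0.96,-0.99,0,0,0,0],[1,0.96,-0.99,0,0,0,0],[1,0.96,-0.99,0,0,0,0]],
  ],
)

```text
clock: 2.6
tool_pos: [0.5042, 0.1384, 0.2993]
tcp_rot: [-3.141, 0.001, 0.391]
force: [0.9, -1.4, -0.4]
opening: 0.0878
grip_force: 0.0
```

Emit:
play_rows(
  rows=[
    [[1,0.96,-0.99,0,0,0,0],[1,0.96,-0.99,0,0,0,0],[1,0.96,-0.99,0,0,0,0],[1,0.96,-0.99,0,0,0,0],[1,0.96,-0.99,0,0,0,0]],
  ],
)

```text
clock: 3.02
tool_pos: [0.5553, 0.2664, 0.2992]
tcp_rot: [-3.141, 0.001, 0.391]
force: [-0.2, 0.3, -0.2]
opening: 0.0876
grip_force: 0.0
```

Emit:
play_rows(
  rows=[
    [[1,0,0,0,0,0,-1],[1,0,0,0,0,0,-1],[1,0,0,0,0,0,-1],[1,0,0,0,0,0,-1],[1,0,0,0,0,0,-1]],
  ],
)

```text
clock: 3.43
tool_pos: [0.5549, 0.2651, 0.2991]
tcp_rot: [-3.141, 0.001, 0.795]
force: [0.3, 0.1, -0.2]
opening: 0.0874
grip_force: 0.0
```

Emit:
play_rows(
  rows=[
    [[1,0,0,0,0,0,-1],[1,0,0,0,0,0,-1],[1,0,0,0,0,0,-1],[1,0,0,0,0,0,-1],[1,0,0,0,0,0,-1]],
  ],
)

```text
clock: 3.85
tool_pos: [0.5549, 0.265, 0.2992]
tcp_rot: [-3.141, 0.001, 1.195]
force: [-0.4, -0.1, -0.8]
opening: 0.0878
grip_force: 0.0
```

Emit:
play_rows(
  rows=[
    [[1,0,0,0,0,0,-1],[1,0,0,0,0,0,-1],[1,0,0,0,0,0,-1],[1,0,0,0,0,0,-1],[1,0,0,0,0,0,-1]],
  ],
)

```text
clock: 4.27
tool_pos: [0.5549, 0.265, 0.2991]
tcp_rot: [-3.14, 0.0, 1.595]
force: [1.1, 0.6, -0.3]
opening: 0.0876
grip_force: 0.0
```

Emit:
play_rows(
  rows=[
    [[1,0,0,0,0,0,-1],[1,0,0,0,0,0,-0.5],[1,0,0,0,0,0,0]],
  ],
)

```text
clock: 4.52
tool_pos: [0.5549, 0.265, 0.2992]
tcp_rot: [-3.141, 0.0, 1.712]
force: [0.0, -0.3, -0.2]
opening: 0.0878
grip_force: 0.0
```

Run:
```python
from h import *
d=snap('wrist');w=cloud(d)
hsv=cv2.cvtColor(d['frame'],cv2.COLOR_RGB2HSV).astype(int);H,S=hsv[...,0],hsv[...,1]
red=((H<6)|(H>174))&(S>150)&(w[...,2]>.02)&(w[...,2]<.15)
p=w[red];print(len(p))
q=p[p[:,2]>.118];print('tops',np.percentile(q,[2,50,98],axis=0).round(4), p[:,2].max())
ax=np.array([.99,.141]);
for s in(q[q[:,:2]@ax<np.median(p[:,:2]@ax)],q[q[:,:2]@ax>np.median(p[:,:2]@ax)]): print(len(s),s.mean(0).round(4))
m=(w[...,2]>.055)&(w[...,2]<.066)&(S<70)&(w[...,0]>.5)&(w[...,0]<.63);f=w[m]
print('fin',len(f),cv2.fitLine(f[:,:2].astype(np.float32),cv2.DIST_HUBER,0,.003,.001).ravel(),f.mean(0))
cv2.imwrite('pics/w1.png',cv2.resize(d['frame'][:,:,::-1],(800,600)))
```

```text
1352
tops [[0.5323 0.2785 0.1189]
 [0.5416 0.2939 0.1302]
 [0.5912 0.3095 0.1322]] 0.13278989352422887
247 [0.5365 0.2907 0.1285]
242 [0.5871 0.2971 0.1278]
fin 961 [ 0.13546291 -0.99078244  0.5727326   0.21432891] [0.57206611 0.21830255 0.05957749]
```

View pics/w1.png

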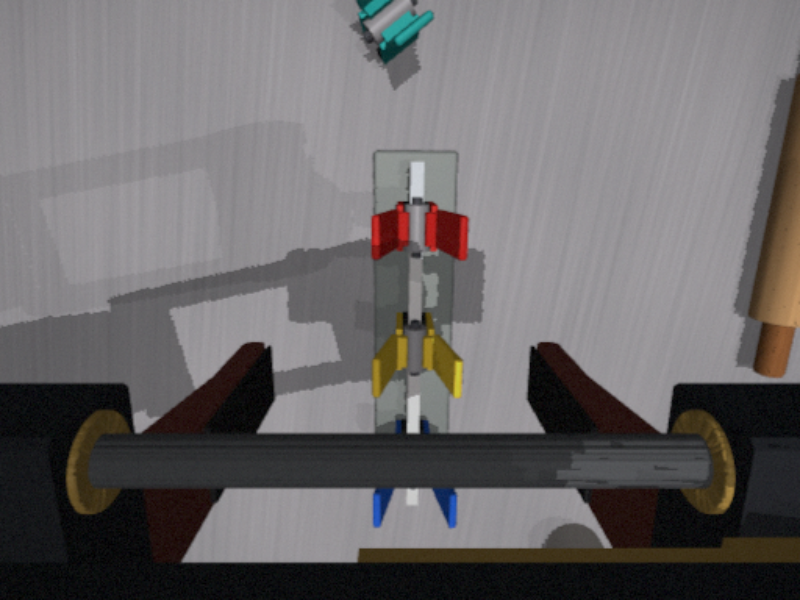

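The wrist view is square to the rail, with the red clip at (420,232) and its handles spread evenly left and right. I shift over it, go down and squeeze.

Emit:
play_rows(
  rows=[
    [[1,0.69,0.27,0,0,0,0],[1,0.69,0.27,0,0,0,0],[1,0,0,1,0,0,0],[1,0,0,1,0,0,0],[1,0,0,1,0,0,0]],
  ],
)

```text
clock: 4.98
tool_pos: [0.5627, 0.2961, 0.2392]
tcp_rot: [3.14, -0.001, 1.711]
force: [-0.4, -0.3, 0.2]
opening: 0.088
grip_force: 0.0
```

Emit:
play_rows(
  rows=[
    [[1,0,0,1,0,0,0],[1,0,0,1,0,0,0],[1,0,0,1,0,0,0],[1,0,0,1,0,0,0],[1,0,0,1,0,0,0]],
  ],
)

```text
clock: 5.4
tool_pos: [0.5625, 0.2957, 0.1386]
tcp_rot: [3.141, -0.001, 1.711]
force: [0.1, 0.1, -0.6]
opening: 0.0878
grip_force: 0.0
```

Emit:
play_rows(
  rows=[
    [[1,0,0,0.95,0,0,0],[1,0,0,0,0,0,0]],
  ],
)

```text
clock: 5.57
tool_pos: [0.5599, 0.2945, 0.1166]
tcp_rot: [-3.135, 0.001, 1.711]
force: [-0.9, 0.6, -0.2]
opening: 0.0878
grip_force: 0.0
```

Emit:
play_rows(
  rows=[
    [[0.2,0,0,0,0,0,0],[0.2,0,0,0,0,0,0],[0.2,0,0,0,0,0,0],[0.2,0,0,0,0,0,0],[0.2,0,0,0,0,0,0]],
  ],
  force=30,
)

```text
clock: 5.98
tool_pos: [0.5629, 0.2945, 0.1223]
tcp_rot: [3.139, -0.001, 1.711]
force: [-0.6, 0.5, 14.1]
opening: 0.0578
grip_force: 10.6
```

Emit:
play_rows(
  rows=[
    [[0.2,0,0,0,0,0,0],[0.2,0,0,0,0,0,0],[0.2,0,0,0,0,0,0],[0.2,0,0,0,0,0,0],[0.2,0,0,0,0,0,0]],
  ],
)

```text
clock: 6.4
tool_pos: [0.5645, 0.295, 0.1253]
tcp_rot: [3.135, -0.002, 1.71]
force: [-3.1, -1.5, 20.7]
opening: 0.0333
grip_force: 30.0
```

Emit:
play_rows(
  rows=[
    [[0.2,0,0,0,0,0,0],[0.2,0,0,0,0,0,0],[0.2,0,0,0,0,0,0],[0.2,0,0,0,0,0,0],[0.2,0,0,0,0,0,0]],
  ],
)

```text
clock: 6.82
tool_pos: [0.5645, 0.295, 0.1252]
tcp_rot: [3.135, -0.002, 1.71]
force: [-3.4, -0.8, 20.7]
opening: 0.0335
grip_force: 30.0
```

Opening 33 mm at 30 N, so the clip is fully squeezed. Now I lift it, carry it across and tilt it.

Emit:
play_rows(
  rows=[
    [[0.2,0,0,-0.4,0,0,0],[0.2,0,0,-0.6,0,0,0],[0.2,0,0,-1,0,0,0],[0.2,0,0,-1,0,0,0],[0.2,0,0,-1,0,0,0]],
  ],
)

```text
clock: 7.23
tool_pos: [0.5619, 0.2938, 0.202]
tcp_rot: [-3.141, -0.0, 1.711]
force: [-0.2, -0.3, -0.6]
opening: 0.0335
grip_force: 29.9
```

Emit:
play_rows(
  rows=[
    [[0.2,0,0,-1,0,0,0],[0.2,0,0,-1,0,0,0],[0.2,0,0,-1,0,0,0],[0.2,0,0,-1,0,0,0],[0.2,0,0,-1,0,0,0]],
  ],
)

```text
clock: 7.65
tool_pos: [0.5618, 0.2938, 0.3024]
tcp_rot: [3.141, -0.0, 1.711]
force: [0.5, 0.1, -0.1]
opening: 0.0336
grip_force: 29.9
```

Emit:
play_rows(
  rows=[
    [[0.2,0,0,-1,0,0,0],[0.2,0,0,-1,0,0,0],[0.2,-0.5,-0.1,-0.4,0,0,0],[0.2,-1,-0.22,0,0,0,0],[0.2,-1,-0.22,0,0,0,0]],
  ],
)

```text
clock: 8.07
tool_pos: [0.5583, 0.2422, 0.3494]
tcp_rot: [3.14, 0.0, 1.712]
force: [-0.1, 0.5, -1.8]
opening: 0.0336
grip_force: 29.9
```

Emit:
play_rows(
  rows=[
    [[0.2,-1,-0.22,0,0,0,0],[0.2,-1,-0.22,0,0,0,0],[0.2,-1,-0.22,0,0,0,0],[0.2,-1,-0.22,0,0,0,0],[0.2,-1,-0.22,0,0,0,0]],
  ],
)

```text
clock: 8.48
tool_pos: [0.5497, 0.1391, 0.3483]
tcp_rot: [-3.141, 0.0, 1.711]
force: [0.4, -0.5, -1.0]
opening: 0.0337
grip_force: 29.9
```

Emit:
play_rows(
  rows=[
    [[0.2,-1,-0.22,0,0,0,0],[0.2,-1,-0.22,0,0,0,0],[0.2,-1,-0.22,0,0,0,0],[0.2,-1,-0.22,0,0,0,0],[0.2,-1,-0.22,0,0,0,0]],
  ],
)

```text
clock: 8.9
tool_pos: [0.5417, 0.0372, 0.3484]
tcp_rot: [-3.141, 0.0, 1.711]
force: [-0.2, -0.4, -1.3]
opening: 0.0336
grip_force: 29.9
```

Emit:
play_rows(
  rows=[
    [[0.2,-1,-0.22,0,0,0,0],[0.2,-1,-0.22,0,0,0,0],[0.2,-1,-0.22,0,0,0,0],[0.2,-1,-0.22,0,0,0,0],[0.2,-1,-0.22,0,0,0,0]],
  ],
)

```text
clock: 9.32
tool_pos: [0.5337, -0.0648, 0.3484]
tcp_rot: [-3.141, -0.0, 1.711]
force: [-0.4, -0.6, -1.6]
opening: 0.0336
grip_force: 29.9
```

Emit:
play_rows(
  rows=[
    [[0.2,-1,-0.22,0,0,0,0],[0.2,-1,-0.22,0,0,0,0],[0.2,-1,-0.22,0,0,0,0],[0.2,-1,-0.22,0,0,0,0],[0.2,-0.5,-0.22,0,0,0,0]],
  ],
)

```text
clock: 9.73
tool_pos: [0.5248, -0.1579, 0.3483]
tcp_rot: [-3.141, 0.001, 1.709]
force: [0.3, -1.0, -1.3]
opening: 0.0339
grip_force: 29.9
```

Emit:
play_rows(
  rows=[
    [[0.2,-0.5,-0.2,0,0,0,0],[0.2,0,0,0,0,0,-0.82],[0.2,0,0,0,0,0,-0.82],[0.2,0,0,0,-0.5,0,0],[0.2,0,0,0,-1,0,0]],
  ],
)

```text
clock: 10.15
tool_pos: [0.5241, -0.1655, 0.3483]
tcp_rot: [3.02, -0.0, 1.844]
force: [0.9, -1.1, -0.7]
opening: 0.0337
grip_force: 29.9
```

Emit:
play_rows(
  rows=[
    [[0.2,0,0,0,-1,0,0],[0.2,0,0,0,-1,0,0],[0.2,0,0,0,-1,0,0],[0.2,0,0,0,-1,0,0],[0.2,0,0,0,-0.84,0,0]],
  ],
)

```text
clock: 10.57
tool_pos: [0.5223, -0.1655, 0.3489]
tcp_rot: [2.631, 0.001, 1.842]
force: [-0.6, 1.3, -0.6]
opening: 0.0334
grip_force: 29.9
```

Emit:
play_rows(
  rows=[
    [[0.2,0,0,0,0,0,0],[0.2,0,0,0,0,0,0]],
  ],
)

```text
clock: 10.73
tool_pos: [0.5218, -0.1659, 0.3482]
tcp_rot: [2.637, -0.001, 1.84]
force: [-0.3, -0.4, -1.6]
opening: 0.0337
grip_force: 29.9
```

```bash
cat > k.py <<'E'
from h import *
import warnings; warnings.filterwarnings('ignore')
s=monitor.read_state();Rt=R.from_euler('xyz',s['tcp_rot']).as_matrix();t=s['tool_pos']
ims=[]
for n in('wrist','scene','top'):
    d=snap(n);w=cloud(d);hsv=cv2.cvtColor(d['frame'],cv2.COLOR_RGB2HSV).astype(int);H,S=hsv[...,0],hsv[...,1]
    p=w[(abs(H-12)<6)&(S>150)&(w[...,2]>.1)&(w[...,2]<.24)&(w[...,1]<-.1)]
    L=(p-t)@Rt
    print(n,'stripe in tool',len(L),np.percentile(L,[3,50,97],axis=0).round(4).tolist())
    r=w[((H<6)|(H>174))&(S>150)&(np.linalg.norm(w-t,axis=-1)<.15)];L=(r-t)@Rt
    if len(L): print(n,'red in tool',len(L),np.percentile(L,[2,50,98],axis=0).round(4).tolist())
    ims.append(d['frame'][:,:,::-1])
cv2.imwrite('pics/k%d.png'%(s['clock']*100),cv2.resize(np.hstack(ims[:2]),(800,300)))
print(s['clock'])
# target: stripe edge mid in tool frame
nn=np.array([.8425,.2345,.485]);nn/=np.linalg.norm(nn);yb=np.cross([0,0,1],nn);yb/=np.linalg.norm(yb);zb=np.cross(nn,yb)
T=np.array([.5887,-.2135,.1965])-.005*nn
print('T',T,'in tool',((T-t)@Rt).round(4)); print('rot err (tool axes) ',R.from_matrix(Rt.T@np.stack([-yb*-1,nn,-zb],1) ).as_rotvec().round(3))
E
python3 k.py; ls pics
```

```text
a.png
b.png
scene.pkl
top.pkl
w1.png
wrist.pklTraceback (most recent call last):
  File "k.py", line 9, in <module>
    print(n,'stripe in tool',len(L),np.percentile(L,[3,50,97],axis=0).round(4).tolist())
                                    ~~~~~~~~~~~~~^^^^^^^^^^^^^^^^^^^^
    return _quantile_unchecked(
        a, q, axis, out, overwrite_input, method, keepdims, weights)
    return _ureduce(a,
                    func=_quantile_ureduce_func,
    ...<5 lines>...
                    overwrite_input=overwrite_input,
                    method=method)
    r = func(a, **kwargs)
    result = _quantile(arr,
                       quantiles=q,
    ...<2 lines>...
                       out=out,
                       weights=wgt)
    slices_having_nans = np.isnan(arr[-1, ...])
                                  ~~~^^^^^^^^^
IndexError: index -1 is out of bounds for axis 0 with size 0
```

```bash
sed -i "s/    print(n,'stripe/    if len(L): print(n,'stripe/" k.py; python3 k.py; ls pics
```

```text
wrist red in tool 4464 [[-0.0113, -0.0246, -0.0648], [0.0067, 0.0041, 0.0067], [0.0157, 0.0256, 0.0871]]
scene stripe in tool 205 [[-1.1057, -0.5985, -0.0579], [-0.0658, -0.0301, 0.1761], [-0.0488, -0.0253, 0.204]]
scene red in tool 691 [[-0.0169, -0.0173, -0.1394], [0.0054, 0.0183, 0.021], [0.0257, 0.087, 0.0918]]
top red in tool 58 [[-0.0109, 0.0156, 0.0389], [0.0069, 0.0209, 0.0753], [0.0137, 0.0258, 0.0899]]
10.7833
T [ 0.58448755 -0.21467249  0.19407503] in tool [-0.0633 -0.0342  0.1579]
rot err (tool axes)  [-0.001  0.    -0.001]
a.png
b.png
k1078.png
scene.pkl
top.pkl
w1.png
wrist.pkl
```

Emit:
play_rows(
  rows=[
    [[0.2,-0.81,-0.43,0,0,0,0],[0.2,-0.81,-0.43,0,0,0,0],[0.2,-0.81,-0.43,0,0,0,0],[0.2,-0.81,-0.43,0,0,0,0],[0.2,0,0,1,0,0,0]],
  ],
)

```text
clock: 11.35
tool_pos: [0.5224, -0.2384, 0.3168]
tcp_rot: [2.633, 0.006, 1.84]
force: [1.0, -0.4, -0.6]
opening: 0.0337
grip_force: 29.9
```

Emit:
play_rows(
  rows=[
    [[0.2,0,0,1,0,0,0],[0.2,0,0,0,0,0,0],[0.2,0,0,0,0,0,0]],
  ],
)

```text
clock: 11.6
tool_pos: [0.5304, -0.2304, 0.2962]
tcp_rot: [2.636, -0.002, 1.844]
force: [1.2, 0.6, -0.3]
opening: 0.0337
grip_force: 29.9
```

```bash
python3 k.py
python3 - <<'E'
import pickle,cv2,numpy as np
a,b,c=[pickle.load(open(f'pics/{n}.pkl','rb'))['frame'][:,:,::-1] for n in('wrist','scene','top')]
x=cv2.resize(a,(533,400)); 
y=cv2.resize(b[100:230,100:230],(400,400),interpolation=cv2.INTER_CUBIC)
z=cv2.resize(c[120:240,280:410],(400,369),interpolation=cv2.INTER_CUBIC)
im=np.zeros((600,800,3),np.uint8); im[:300,:400]=cv2.resize(a,(400,300)); im[:400,400:]=y; im[300:,:400]=cv2.resize(z,(400,300)); cv2.imwrite('pics/c1.png',im)
E
```

```text
wrist stripe in tool 173 [[0.0085, -0.0059, 0.1163], [0.0136, -0.001, 0.1178], [0.0188, 0.004, 0.1189]]
wrist red in tool 4356 [[-0.0112, -0.025, -0.0647], [0.0066, 0.0035, 0.0085], [0.0156, 0.0233, 0.0878]]
scene stripe in tool 196 [[-1.0412, -0.5726, -0.1027], [-0.0024, 0.0036, 0.136], [0.0157, 0.0096, 0.1637]]
scene red in tool 630 [[-0.0167, -0.0199, -0.1379], [0.005, 0.0177, 0.0197], [0.0249, 0.0866, 0.0915]]
top stripe in tool 56 [[-0.0114, -0.0026, 0.0908], [0.0088, 0.0066, 0.1403], [0.0152, 0.0186, 0.1613]]
top red in tool 128 [[-0.0131, -0.0088, 0.0145], [0.0052, 0.0199, 0.0692], [0.0136, 0.026, 0.0942]]
11.6
T [ 0.58448755 -0.21467249  0.19407503] in tool [ 0.0004 -0.0002  0.1166]
rot err (tool axes)  [-0.001 -0.003  0.   ]
```

View pics/c1.png

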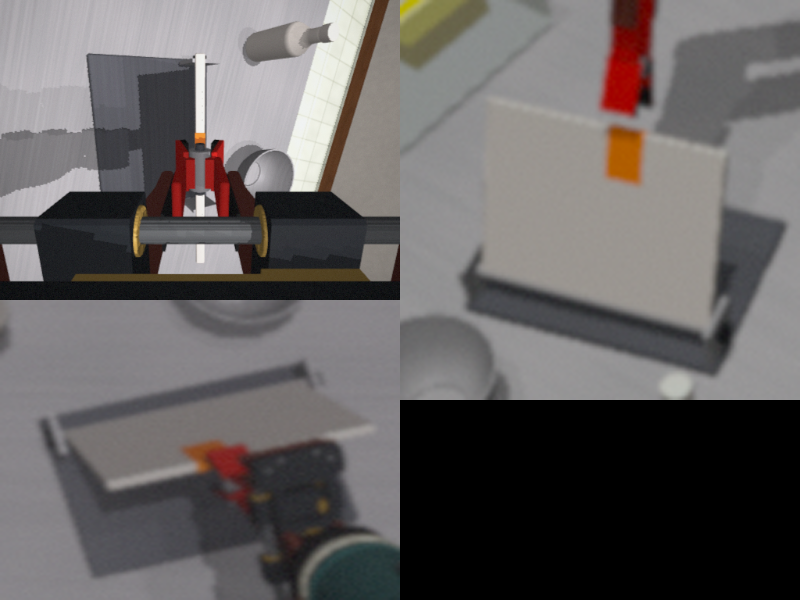

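The clip straddles the edge in the wrist view: the edge strip runs between the jaws at column ~200, with the orange just ahead. The scene view shows the clip above the stripe. I advance along the slope.

Emit:
play_rows(
  rows=[
    [[0.2,0,0,0.7,0,0,0],[0.2,0,0,0.7,0,0,0],[0.2,0,0,0.6,0,0,0],[0.2,0,0,0.25,0,0,0],[0.2,0,0,0,0,0,0]],
  ],
)

```text
clock: 12.17
tool_pos: [0.5513, -0.2251, 0.2575]
tcp_rot: [2.635, -0.001, 1.843]
force: [-0.8, -0.6, -0.4]
opening: 0.0338
grip_force: 29.9
```

Emit:
play_rows(
  rows=[
    [[0.2,0,0,0.15,0,0,0],[0.2,0,0,0.15,0,0,0],[0.2,0,0,0,0,0,0]],
  ],
)

```text
clock: 12.42
tool_pos: [0.5542, -0.2248, 0.2527]
tcp_rot: [2.634, 0.0, 1.842]
force: [0.1, 0.8, -0.2]
opening: 0.0335
grip_force: 29.9
```

Emit:
play_rows(
  rows=[
    [[0.2,0,0,0.1,0,0,0],[0.2,0,0,0.1,0,0,0],[0.2,0,0,0,0,0,0]],
  ],
)

```text
clock: 12.67
tool_pos: [0.5556, -0.2248, 0.2502]
tcp_rot: [2.634, 0.002, 1.843]
force: [-9.9, -1.2, 10.0]
opening: 0.0336
grip_force: 30.0
```

Emit:
play_rows(
  rows=[
    [[0.2,0,0,0.07,0,0,0],[0.2,0,0,0,0,0,0]],
  ],
)

```text
clock: 12.83
tool_pos: [0.5559, -0.225, 0.25]
tcp_rot: [2.634, 0.003, 1.843]
force: [-18.1, -2.0, 21.1]
opening: 0.0339
grip_force: 30.0
```

Contact at 27 N, more than needed. I ease back to about 10 N and check.

Emit:
play_rows(
  rows=[
    [[0.2,0,0,-0.07,0,0,0],[0.2,0,0,0,0,0,0],[0.2,0,0,0,0,0,0]],
  ],
)

```text
clock: 13.08
tool_pos: [0.5559, -0.2249, 0.2502]
tcp_rot: [2.634, 0.002, 1.842]
force: [-9.5, -1.1, 11.9]
opening: 0.0333
grip_force: 30.0
```

```bash
python3 k.py
python3 - <<'E'
import pickle,cv2,numpy as np
a,b=[pickle.load(open(f'pics/{n}.pkl','rb'))['frame'][:,:,::-1] for n in('wrist','scene')]
cv2.imwrite('pics/c2.png',np.hstack([cv2.resize(a[130:330,150:360],(400,380)),cv2.resize(b[100:230,100:230],(380,380),interpolation=cv2.INTER_CUBIC)]))
E
```

```text
wrist stripe in tool 48 [[0.0108, -0.0235, 0.0046], [0.0198, -0.0055, 0.0644], [0.0211, 0.0038, 0.0662]]
wrist red in tool 4352 [[-0.0108, -0.0247, -0.0644], [0.007, -0.0052, 0.0091], [0.0162, 0.0218, 0.0866]]
scene stripe in tool 109 [[-1.0419, -0.5781, -0.1528], [0.0074, 0.0036, 0.0805], [0.0182, 0.0225, 0.1125]]
scene red in tool 568 [[-0.016, -0.0192, -0.139], [0.0058, 0.0173, 0.0165], [0.0254, 0.0876, 0.092]]
top stripe in tool 9 [[0.0121, 0.0041, 0.0752], [0.0153, 0.0069, 0.0852], [0.0175, 0.0084, 0.0988]]
top red in tool 93 [[-0.007, -0.0099, 0.0325], [0.0069, 0.0188, 0.0672], [0.0153, 0.0253, 0.0903]]
13.0833
T [ 0.58448755 -0.21467249  0.19407503] in tool [ 0.0023 -0.0008  0.0637]
rot err (tool axes)  [0.001 0.002 0.001]
```

View pics/c2.png

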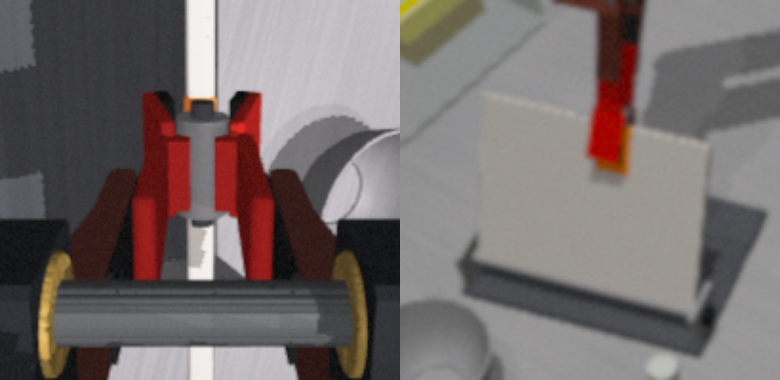

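The barrel sits on the edge between the open jaws (200,165), over the stripe, at about 15 N. I open gradually while following down.

Emit:
play_rows(
  rows=[
    [[0.42,0,0,0.02,0,0,0],[0.46,0,0,0.04,0,0,0],[0.5,0,0,0.04,0,0,0],[0.54,0,0,0.04,0,0,0]],
  ],
)

```text
clock: 13.57
tool_pos: [0.558, -0.2247, 0.2482]
tcp_rot: [2.632, 0.003, 1.842]
force: [-7.3, -1.4, 12.4]
opening: 0.0465
grip_force: 10.7
```

Emit:
play_rows(
  rows=[
    [[0.58,0,0,0.03,0,0,0],[0.62,0,0,0.03,0,0,0],[0.66,0,0,0.02,0,0,0],[0.7,0,0,0,0,0,0],[0.75,0,0,0,0,0,0]],
  ],
)

```text
clock: 13.98
tool_pos: [0.5583, -0.2236, 0.2452]
tcp_rot: [2.634, 0.0, 1.842]
force: [-0.6, -0.6, 0.4]
opening: 0.0642
grip_force: 0.0
```

Emit:
play_rows(
  rows=[
    [[1,0,0,0,0,0,0],[1,0,0,0,0,0,0],[1,0,0,0,0,0,0],[1,0,0,0,0,0,0]],
  ],
)

```text
clock: 14.32
tool_pos: [0.558, -0.2234, 0.2449]
tcp_rot: [2.635, -0.0, 1.842]
force: [-0.1, -0.0, 0.0]
opening: 0.0869
grip_force: 0.0
```

Released with no load. I withdraw along the slope and look.

Emit:
play_rows(
  rows=[
    [[1,0,0,-0.5,0,0,0],[1,0,0,-1,0,0,0],[1,0,0,-1,0,0,0],[1,0,0,-1,0,0,0],[1,0,0,-1,0,0,0]],
  ],
)

```text
clock: 14.73
tool_pos: [0.5151, -0.2353, 0.325]
tcp_rot: [2.635, 0.0, 1.842]
force: [0.6, -0.0, -0.8]
opening: 0.088
grip_force: 0.0
```

Emit:
play_rows(
  rows=[
    [[1,0,0,-1,0,0,0],[1,0,0,-1,0,0,0],[1,0,0,-1,0,0,0],[1,0,0,0,0,0,0],[1,0,0,0,0,0,0]],
  ],
)

```text
clock: 15.15
tool_pos: [0.4877, -0.2437, 0.3774]
tcp_rot: [2.633, 0.003, 1.841]
force: [-0.7, -0.0, -1.7]
opening: 0.0875
grip_force: 0.0
```

```bash
python3 k.py
python3 - <<'E'
import pickle,cv2,numpy as np
a,b=[pickle.load(open(f'pics/{n}.pkl','rb'))['frame'][:,:,::-1] for n in('wrist','scene')]
cv2.imwrite('pics/c3.png',np.hstack([cv2.resize(a[50:330,120:390],(400,400)),cv2.resize(b[100:230,100:230],(400,400),interpolation=cv2.INTER_CUBIC)]))
E
```

```text
wrist stripe in tool 18 [[0.0159, -0.01, 0.2007], [0.0183, -0.0066, 0.211], [0.0211, 0.0033, 0.2399]]
wrist red in tool 1810 [[-0.0114, -0.0536, -0.0661], [0.0046, 0.0219, -0.0343], [0.0127, 0.0528, 0.1462]]
scene stripe in tool 100 [[-1.0432, -0.5803, -0.0068], [0.0029, 0.0025, 0.2202], [0.0186, 0.0132, 0.2564]]
scene red in tool 348 [[-0.0203, -0.0496, -0.1459], [0.0051, 0.0517, -0.0703], [0.0306, 0.0871, 0.1465]]
top stripe in tool 2 [[0.0156, 0.0057, 0.2204], [0.0166, 0.0073, 0.2206], [0.0176, 0.0089, 0.2208]]
top red in tool 51 [[-0.0111, -0.0265, 0.1361], [0.0013, -0.0217, 0.1421], [0.0118, 0.0317, 0.1476]]
15.15
T [ 0.58448755 -0.21467249  0.19407503] in tool [ 0.0027 -0.001   0.2093]
rot err (tool axes)  [0.002 0.003 0.   ]
```

View pics/c3.png

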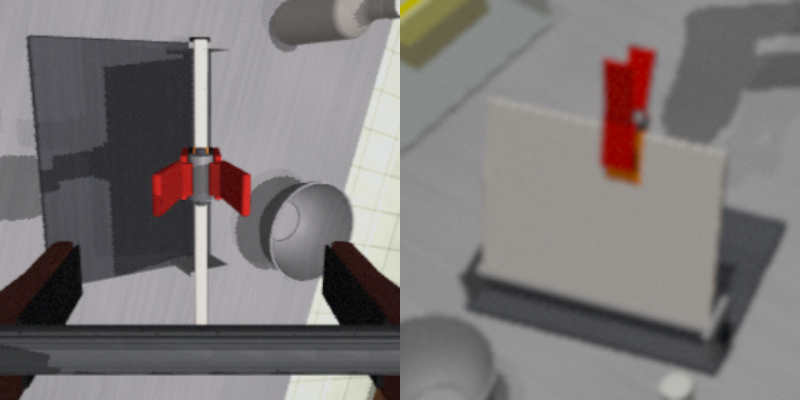

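Run:
```python
from h import *
s=monitor.read_state();Rt=R.from_euler('xyz',s['tcp_rot']).as_matrix();t=s['tool_pos']
d=snap('wrist');w=cloud(d);L=(w-t)@Rt
hsv=cv2.cvtColor(d['frame'],cv2.COLOR_RGB2HSV).astype(int);H,S=hsv[...,0],hsv[...,1]
r=L[((H<6)|(H>174))&(S>150)&(L[...,2]>.1)&(L[...,2]<.25)]
for m in(r[r[:,1]<-.015],r[r[:,1]>.015]): print('handle',len(m),np.percentile(m,[1,50,99],axis=0).round(4).tolist())
e=L[(S<60)&(abs(L[...,1])<.004)&(L[...,0]>.03)&(L[...,0]<.1)&(abs(L[...,2]-.21)<.02)];print('edge',len(e),np.median(e,0))
b=L[(S<60)&(abs(L[...,1])<.004)&(abs(L[...,0])<.012)&(L[...,2]>.15)];print('barrel top',len(b),np.percentile(b[:,2],[5,20,50]))
```

```text
handle 566 [[-0.0151, -0.0298, 0.1355], [-0.0002, -0.0224, 0.1474], [0.0115, -0.0154, 0.1834]]
handle 534 [[-0.0145, 0.0153, 0.1361], [-0.0005, 0.0224, 0.1492], [0.0116, 0.0294, 0.182]]
edge 465 [ 6.48634513e-02 -7.15974745e-05  2.08660077e-01]
barrel top 158 [0.18972338 0.19018895 0.19074671]
```

```bash
python3 -c "
from bench import env
print(env.sign_off())"
```

```text
the job is handed in; nothing more can be done
None
```

The red clip is shut on the board's upper edge over the orange stripe, within about 1 mm of fully home; it was pressed on at 15–27 N (more than the 10 N asked) while open, then let go, and the job was handed in at about 15 s with no verdict shown.

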